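Rebalance a loaded centrifuge rotor

TASK

The six cups in this centrifuge rotor were loaded out of balance: rearrange them so that every cup faces its like straight across the hub - four-tube cup opposite four-tube cup, wide bottle opposite wide bottle, slim tube opposite slim tube - parking a cup in the free place of the bench rack on the way. Keep the cups upright, set them down gently (never drop one in or put one on the bench), leave the spare cup in its rack place, and finish with all six fully seated in the rotor and let go.

Things in the scene. Friction and masses are not known exactly. Their poses are not given: they have to be found in the camera images.
- four_1: Steel centrifuge cup with four small orange-capped tubes in a square (caps 15 mm across, tops 58 mm above origin). One of two alike. Origin: on the axis, underside of the 62 mm flange (4 mm thick); z up. Grip the 45 mm collar, 4 to 40 mm above origin. Foot below: tapered, round-ended, 62 mm long, cannot stand. 0.30 kg.
- four_2: Steel centrifuge cup with four small orange-capped tubes in a square (caps 15 mm across, tops 58 mm above origin). One of two alike. Origin: on the axis, underside of the 62 mm flange (4 mm thick); z up. Grip the 45 mm collar, 4 to 40 mm above origin. Foot below: tapered, round-ended, 62 mm long, cannot stand. 0.30 kg.
- wide_1: Steel centrifuge cup with one wide orange-capped bottle (cap 38 mm across, top 60 mm above origin). One of two alike. Origin: on the axis, underside of the 62 mm flange (4 mm thick); z up. Grip the 45 mm collar, 4 to 40 mm above origin. Foot below: tapered, round-ended, 62 mm long, cannot stand. 0.32 kg.
- wide_2: Steel centrifuge cup with one wide orange-capped bottle (cap 38 mm across, top 60 mm above origin). One of two alike. Origin: on the axis, underside of the 62 mm flange (4 mm thick); z up. Grip the 45 mm collar, 4 to 40 mm above origin. Foot below: tapered, round-ended, 62 mm long, cannot stand. 0.32 kg.
- slim_1: Steel centrifuge cup with one slim orange-capped tube in its middle (cap 17 mm across, top 64 mm above origin). One of two alike. Origin: on the axis, underside of the 62 mm flange (4 mm thick); z up. Grip the 45 mm collar, 4 to 40 mm above origin. Foot below: tapered, round-ended, 62 mm long, cannot stand. 0.26 kg.
- slim_2: Steel centrifuge cup with one slim orange-capped tube in its middle (cap 17 mm across, top 64 mm above origin). One of two alike. Origin: on the axis, underside of the 62 mm flange (4 mm thick); z up. Grip the 45 mm collar, 4 to 40 mm above origin. Foot below: tapered, round-ended, 62 mm long, cannot stand. 0.26 kg.
- rotor: Six-place rotor, 270 mm across, fixed at any yaw on its stand. Origin on its axis at bench level. Six ring seats (bore 48, outside 70 mm) 100 mm from the axis at 0, 60, .. 300 deg from body x; all full at the start, no cup facing its like. Ring tops 85 mm above bench; cup feet pass with 5 mm to spare, flanges rest on the rings. Hub nut on the axis rises to 110 mm.
- rack: Steel two-place bench rack, fixed, any yaw, base 190 x 94 mm. Origin at bench level under its middle, x along its length. Two 48 mm holes at x = -50 and +50 mm (y = 0) take cups as the rotor's seats do; plate top 85 mm above bench. The spare cup sits at x = -50 mm; x = +50 mm is free.
- spare: Spare steel cup with a flat white lid, its top 44 mm above the origin, no tubes. Origin: on the axis, underside of the 62 mm flange (4 mm thick); z up. Grip the 45 mm collar, 4 to 40 mm above origin. Foot below: tapered, round-ended, 62 mm long, cannot stand. 0.24 kg. Stays in the rack.
Not all that is in view belongs to the job. Leave any yellow look-alike of the four_2 alone.

How it is judged:
By the outcome, as a careful person would: the job done as asked, in the order asked, and still so for the second after the job is handed in, with the robot touching nothing.
It also fails if it takes over 109 s, if anything falls off the work surface, if the arm or the gripper's body presses on something with over 40 N, if the wrist force passes 120 N, or if a joint passes its speed limit or range.

ROBOT

A 6-joint arm with a two-finger parallel gripper is mounted at the origin on the work surface. World frame = base frame: x ahead of the robot, y to its left, z up, the work surface at z = 0. Lengths are in m, angles in rad, forces in N, time in s.
With the tool pointing down it reaches from about 0.425 to 1.125 m from the base axis. Payload 14.9 kg.
Tool frame: the origin (TCP) lies midway between the tips of the shut fingers; the grasp point (between the pads) lies 19 mm behind it; z points along the fingers, y is the line along which they close (so a half turn about z gives the same grasp; the last joint's range is limited). The gripper opens to 91 mm and grips with 3 to 60 N. Pads are 32 mm wide; open, the fingers measure 118 mm over their backs; the gripper's body (76 mm by 178 mm) begins 60 mm behind the grasp point.
Start: joints at [1.244, 0.379, 1.734, -0, 1.028, -0.033], TCP at [0.203, 0.67, 0.214] pointing down, gripper open.
Joint ranges: [-2.77, 2.77], [-0.74, 2.19], [0, 2.66], [-1.06, 4.2], [0.31, 2.87], [-3.08, 3.08]. Speed limits (rad/s): [1.89, 1.89, 2.39, 3.14, 3.14, 3.14].

INTERFACE

Orientations are given as a rotation vector (axis times angle).
In Python, from workcell import * gives the robot as it stands.
- The arm moves only by the shell command python3 -m creep 'ROWS' [FORCE]. ROWS is JSON, a list of rows, each a list of 5 numbers: the shift along the tool's x, y, z each as a share of 1 m, from -1 to 1, then the turn about the tool's z as a share of 90 degrees, from -1 to 1, then the opening, from 0 (shut) to 1 (fully open). In form: [[x, y, z, yaw, gripper], ...]. A call has 1 to 20 rows; each row is the pose to reach, as a shift and turn from the pose commanded when the call began, along the tool's axes at that moment; what a row does not reach only later rows make up. A row lasts 1/12 s, in which the tool goes at most 41.7 mm and 7.16 degrees, less where a joint would pass 70% of its speed; a pose out of reach is approached as far as the arm can. A call with a number of a shift or a turn outside -1 to 1 is refused whole. A call with a gripper value outside its range is refused whole. The fingers move at their own pace and stop on an object; FORCE is the grip in N (left out, the last holds). Time passes only in rows, so rows that repeat a pose let the fingers close. It gives the time, the measured TCP pose, the force, the opening and the grip force at its end, in the units of the state.
- get_state(): the state, without advancing time (a new reading comes with each control period).
- camera(name): name is "side" or "top"; returns the picture (400x640x3 uint8, red, green, blue); there is no depth.
- calibration(name): a dict with "fx", "fy", "cx", "cy" (pixels), "R" (3x3) and "t" (3): a world point X has camera coordinates R X + t. Camera axes: x right, y down, z forward; pixel columns grow to the right and rows downward; lengths in m; the calibration is good to about 2 mm. A picture is of the moment at which its call begins. calibration takes no time and is no camera call.
- sign_off(): hands the job in; it is judged then, once.
The state is a dict: "t": time; "joint_positions": joint angles; "dq": joint speeds; "joint_torque": joint torques, N m; "tool_pos": TCP position; "tool_rot": TCP orientation; "force": force on the tool from outside, world axes, zero at the start; "wrist_torque": the same for the moment, N m; "width": finger opening in m; "grip_force": force on a finger pad.
Only numpy, scipy, OpenCV 4.12 (cv2) and the standard library are available. Lean on these libraries where they do the work, as an engineer would, in place of code of your own. Each camera call takes 0.05 s, during which the arm holds its last target. There are 200 camera calls.

## Working session

There is one attempt and no reset: what is moved stays moved. The work goes in short steps, Python scripts to look and compute and a shell command to move; the robot and the scene stay as the last step left them, time stands still between calls to the robot, and variables do not carry over. Pictures are saved under pics/ and viewed, at most 14 in all, crops included, and the job is handed in when it is done.

```bash
mkdir -p pics; ls; python3 - <<'E'
from workcell import *
import cv2,numpy as np
s=get_state();print(s)
for n in("top","side"):
    c=calibration(n);print(n,c)
    cv2.imwrite(f"pics/{n}0.png",camera(n)[:,:,::-1])
E
```

```text
pics
{'t': 0.0, 'joint_positions': array([ 1.24367676e+00,  3.79405984e-01,  1.73475950e+00, -1.73856807e-05,
        1.02847725e+00, -3.33007164e-02]), 'dq': array([ 0.00017098, -0.00012585, -0.0002261 , -0.00046133,  0.00072002,
        0.00119876]), 'joint_torque': array([-1.02564427e-03, -7.63719749e+01, -4.34374237e+01,  6.49841130e-02,
        4.23702761e-02, -6.44019588e-05]), 'tool_pos': array([0.2026147 , 0.66963971, 0.21330059]), 'tool_rot': array([-4.59831786e-01, -3.10758201e+00,  1.62684701e-03]), 'force': array([-0.78929753, -0.49549535, -1.10234911]), 'wrist_torque': array([-0.00818218, -0.05935147, -0.02514813]), 'grip_force': 0.0, 'width': 0.09154911800742292}
top {'fx': 475.11145492812955, 'fy': 475.11145492812955, 'cx': 319.06156683326526, 'cy': 190.98388993440673, 'R': array([[-0.00123123, -0.99996191, -0.00864045],
       [-0.98576569,  0.0026663 , -0.1681038 ],
       [ 0.16812043,  0.00831049, -0.98573143]]), 't': array([-0.1317136 ,  0.46919929,  1.37098686])}
side {'fx': 364.3058555161208, 'fy': 364.3058555161208, 'cx': 318.6841243334111, 'cy': 194.27459308964166, 'R': array([[ 0.92651664, -0.37618027,  0.00743835],
       [-0.19672801, -0.50119557, -0.84267496],
       [ 0.32072576,  0.77928904, -0.53837123]]), 't': array([-0.499089  ,  0.09629067,  0.92513567])}
```

View pics/top0.png

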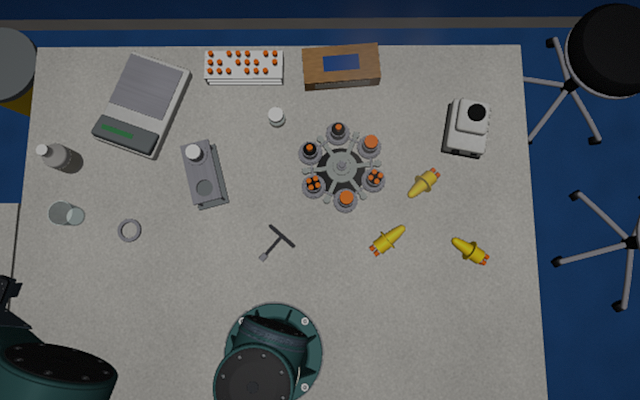

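View pics/side0.png

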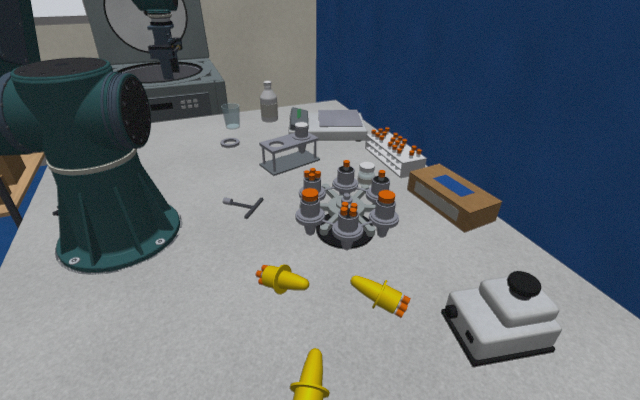

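The top view shows the rotor at about (342,168). Its four-tube cups are at (313,184) and (374,177), wide bottles at (371,143) and (346,199), and slim tubes at (338,130) and (309,149). The rack is at about (204,175), with the spare at (194,152) and the free hole at (204,186). Three yellow look-alikes lie on the bench at (425,182), (387,240) and (470,250). The white cup at (277,116), the tube rack at (244,66) and the ring at (129,230) are distractors. I'll enlarge for measuring.

```bash
python3 - <<'E'
import cv2
t=cv2.imread("pics/top0.png");s=cv2.imread("pics/side0.png")
cv2.imwrite("pics/c1.png",cv2.resize(t[110:220,290:400],None,fx=5.4,fy=5.4,interpolation=cv2.INTER_CUBIC))
cv2.imwrite("pics/c2.png",cv2.resize(s[150:250,280:410],None,fx=6,fy=6,interpolation=cv2.INTER_CUBIC))
a=cv2.resize(t[130:215,170:240],None,fx=6,fy=6,interpolation=cv2.INTER_CUBIC)
b=cv2.resize(s[115:180,255:325],None,fx=5,fy=5,interpolation=cv2.INTER_CUBIC)
b=cv2.copyMakeBorder(b,0,a.shape[0]-b.shape[0],0,0,cv2.BORDER_CONSTANT)
cv2.imwrite("pics/c3.png",cv2.hconcat([a,b]))
E
```

```text
(no output)
```

View pics/c1.png

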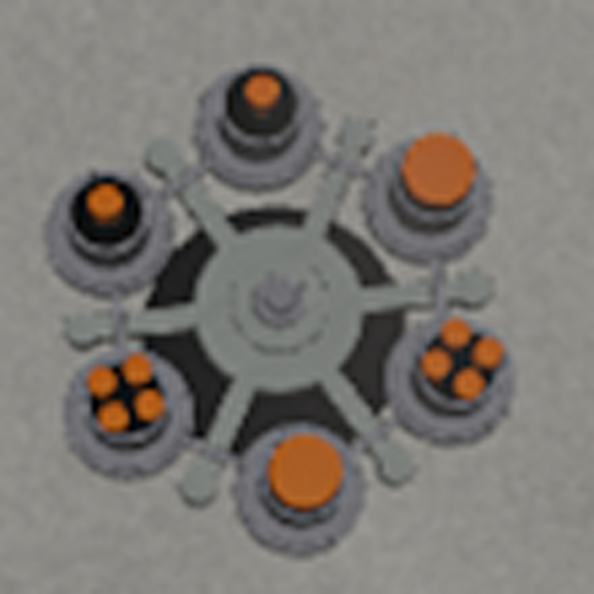

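View pics/c2.png

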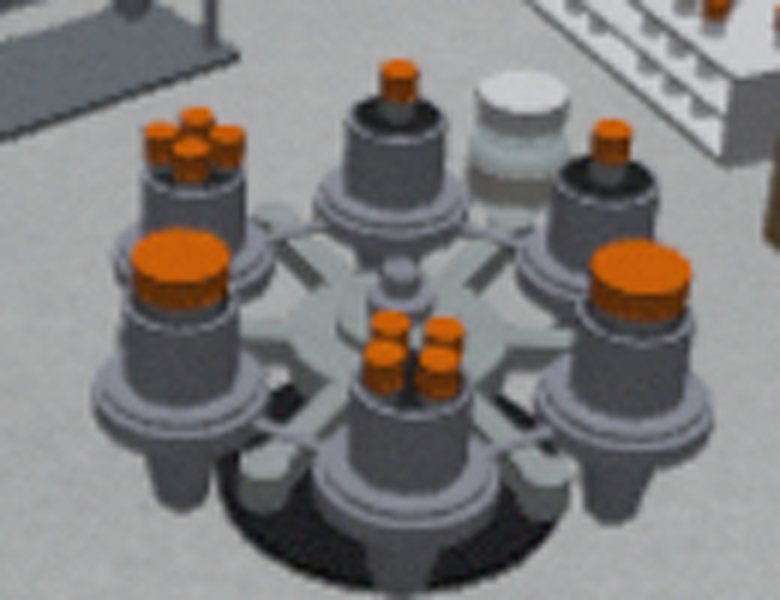

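View pics/c3.png

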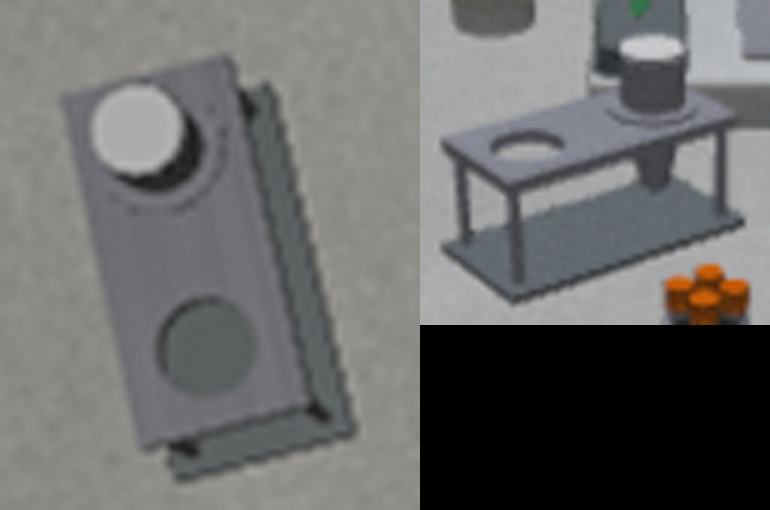

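The crops show the layout. In c1, going clockwise from the top, the cups are A slim (262,88), B wide (439,169), C four (462,358), D wide (306,471), E four (126,393) and F slim (105,201). c2 confirms the same order. c3 shows the rack's free hole at (207,346), and at (108,146) in its side half; the spare's lid is at (137,130).

Opposite pairs are A–D, B–E and C–F, so a 3-cycle fixes it: D→E, E→F, F→D with A, B and C staying put.

```bash
cat > h.py <<'E'
from workcell import *
import numpy as np, cv2
from scipy.optimize import least_squares
K={n:calibration(n) for n in("top","side")}
def proj(n,X):
    c=K[n];p=np.asarray(X)@c["R"].T+c["t"]
    return np.c_[c["fx"]*p[:,0]/p[:,2]+c["cx"],c["fy"]*p[:,1]/p[:,2]+c["cy"]]
def tri(pt,ps):
    f=lambda X:np.r_[proj("top",[X])[0]-pt,proj("side",[X])[0]-ps]
    r=least_squares(f,[.5,0,.1]);return r.x,np.abs(r.fun).max()
def un(c,s,off):return (np.asarray(c,float)+.5)/s-.5+off
E
python3 - <<'E'
from h import *
top=dict(A=(262,88),B=(439,169),C=(462.5,358.5),D=(306,471),E=(125.8,392.8),F=(105,201))
side=dict(A=(612,131),B=(641,266),C=(414.5,341),D=(181,254),E=(194,131.5),F=(399,68))
H=dict(A=.064,B=.06,C=.058,D=.06,E=.058,F=.064)
T={k:un(top[k],5.4,(290,110)) for k in top};S={k:un(side[k],6,(280,150)) for k in side}
for k in top:
    x,e=tri(T[k],S[k]);print(k,x.round(4),round(e,2),"z org",round(x[2]-H[k],4))
def model(p):
    return np.array([[p[0]+.1*np.cos(p[2]-i*np.pi/3),p[1]+.1*np.sin(p[2]-i*np.pi/3),p[3]+H[k]] for i,k in enumerate("ABCDEF")])
f=lambda p:np.r_[proj("top",model(p))-[T[k] for k in "ABCDEF"],proj("side",model(p))-[S[k] for k in "ABCDEF"]].ravel()
r=least_squares(f,[.6,-.1,0,.085]);print(r.x,np.abs(r.fun).max());print(model(r.x).round(4)); print(r.fun.reshape(-1,2).round(2))
print("nut",tri(un((277,297),5.4,(290,110)),un((401,268),6,(280,150))))
h=tri(un((207,346),6,(170,130)),un((108,146),5,(255,115)));l=tri(un((137,130),6,(170,130)),un((231,48),5,(255,115)))
print("hole",h,"lid",l,np.linalg.norm(h[0][:2]-l[0][:2]))
print(proj("top",[[.2026,.6696,.2133]]),cv2.Rodrigues(get_state()["tool_rot"])[0].round(4))
E
```

```text
A [ 0.6332 -0.186   0.1451] 0.99 z org 0.0811
B [ 0.591  -0.2777  0.1428] 0.66 z org 0.0828
C [ 0.4914 -0.2881  0.1403] 0.7 z org 0.0823
D [ 0.4329 -0.2075  0.1433] 0.69 z org 0.0833
E [ 0.4739 -0.116   0.1406] 0.7 z org 0.0826
F [ 0.5736 -0.1051  0.1464] 0.66 z org 0.0824
[ 0.53258805 -0.19674502  0.10200238  0.08241695] 1.2235379528296164
[[ 0.6321 -0.1866  0.1464]
 [ 0.5911 -0.2778  0.1424]
 [ 0.4917 -0.288   0.1404]
 [ 0.4331 -0.2069  0.1424]
 [ 0.474  -0.1157  0.1404]
 [ 0.5735 -0.1055  0.1464]]
[[-0.21  1.22]
 [-0.25  0.63]
 [-0.29  0.58]
 [-0.39  0.65]
 [-0.29  0.68]
 [-0.1   0.67]
 [ 0.72 -0.5 ]
 [ 0.64  0.01]
 [ 0.65 -0.24]
 [ 0.6   0.06]
 [ 0.64 -0.13]
 [ 0.67 -0.09]]
nut (array([ 0.53241542, -0.19510253,  0.10630768]), np.float64(0.4167114927182922))
hole (array([0.47181204, 0.19933406, 0.0813934 ]), np.float64(0.6778648002981527)) lid (array([0.56742596, 0.22532327, 0.12571944]), np.float64(0.7377836762698848)) 0.09908309993864144
[[  1.07654775 284.1619982 ]] [[-9.571e-01  2.896e-01 -3.000e-04]
 [ 2.896e-01  9.571e-01 -9.000e-04]
 [ 0.000e+00 -1.000e-03 -1.000e+00]]
```

```bash
cat >> h.py <<'E'
RT=np.array([[-.9571,.2896,0],[.2896,.9571,0],[0,0,-1]])
def d(a,b):return (RT.T@(np.array(b)-a)).round(4)
E
python3 - <<'E'
from h import *
top=dict(A=(262,88),B=(439,169),C=(462.5,358.5),D=(306,471),E=(125.8,392.8),F=(105,201))
side=dict(A=(612,131),B=(641,266),C=(414.5,341),D=(181,254),E=(194,131.5),F=(399,68))
H=dict(A=.064,B=.06,C=.058,D=.06,E=.058,F=.064)
P=dict(top=[un(top[k],5.4,(290,110)) for k in top],side=[un(side[k],6,(280,150)) for k in side])
def model(p):
    return np.array([[p[0]+.1*np.cos(p[2]-i*np.pi/3),p[1]+.1*np.sin(p[2]-i*np.pi/3),.085+H[k]] for i,k in enumerate("ABCDEF")])
for n in P:
    r=least_squares(lambda p:(proj(n,model(p))-P[n]).ravel(),[.53,-.2,.1]);print(n,r.x,np.abs(r.fun).max());print(model(r.x).round(4))
    q=dict(top=un((207,346),6,(170,130)),side=un((108,146),5,(255,115)))[n]
    print("hole",least_squares(lambda p:proj(n,[[p[0],p[1],.085]])[0]-q,[.47,.2]).x)
s=get_state()["tool_pos"]
print(d(s,[.5,.35,.26]),d([.5,.35,.26],[.475,-.117,.2]))
E
```

```text
top [ 0.53408491 -0.19736644  0.10245947] 0.43139914644395105
[[ 0.6336 -0.1871  0.149 ]
 [ 0.5927 -0.2784  0.145 ]
 [ 0.4932 -0.2886  0.143 ]
 [ 0.4346 -0.2076  0.145 ]
 [ 0.4755 -0.1163  0.143 ]
 [ 0.575  -0.1061  0.149 ]]
hole [0.47292433 0.19812263]
side [ 0.52894399 -0.20043402  0.10259902] 0.4915815664207912
[[ 0.6284 -0.1902  0.149 ]
 [ 0.5876 -0.2815  0.145 ]
 [ 0.4881 -0.2917  0.143 ]
 [ 0.4295 -0.2107  0.145 ]
 [ 0.4703 -0.1194  0.143 ]
 [ 0.5698 -0.1092  0.149 ]]
hole [0.46741792 0.19153632]
[-0.3772 -0.2198 -0.0467] [-0.1113 -0.4542  0.06  ]
```

What could be mistaken for the cup I want first (four-tube cup E, top px 313,184): the other four-tube cup C (374,177), the three yellow look-alikes lying at (425,182), (387,240) and (470,250), the tube rack (244,66) and the white jar (277,116). E is the steel four-cap cup in the rotor, checked in crops c1 and c2.

```bash
python3 -m creep '[[-0.05,-0.03,-0.047,0,1],[-0.377,-0.22,-0.047,0,1],[-0.377,-0.22,-0.047,0,1],[-0.377,-0.22,-0.047,0,1],[-0.377,-0.22,-0.047,0,1],[-0.377,-0.22,-0.047,0,1],[-0.377,-0.22,-0.047,0,1],[-0.377,-0.22,-0.047,0,1],[-0.377,-0.22,-0.047,0,1],[-0.377,-0.22,-0.047,0,1],[-0.377,-0.22,-0.047,0,1],[-0.377,-0.22,-0.047,0,1],[-0.377,-0.22,-0.047,0,1],[-0.377,-0.22,-0.047,0,1]]'
python3 -m creep '[[-0.111,-0.454,0.0,0,1],[-0.111,-0.454,0.0,0,1],[-0.111,-0.454,0.0,0,1],[-0.111,-0.454,0.0,0,1],[-0.111,-0.454,0.0,0,1],[-0.111,-0.454,0.0,0,1],[-0.111,-0.454,0.0,0,1],[-0.111,-0.454,0.0,0,1],[-0.111,-0.454,0.0,0,1],[-0.111,-0.454,0.0,0,1],[-0.111,-0.454,0.0,0,1],[-0.111,-0.454,0.0,0,1],[-0.111,-0.454,0.06,0,1],[-0.111,-0.454,0.06,0,1],[-0.111,-0.454,0.06,0,1],[-0.111,-0.454,0.06,0,1]]'
python3 - <<'E'
from h import *
s=get_state();print(s["tool_pos"],s["tool_rot"],s["joint_positions"])
t=camera("top")[:,:,::-1];i=camera("side")[:,:,::-1]
cv2.imwrite("pics/t1.png",t);cv2.imwrite("pics/s1.png",i)
u=un
for n in K: print(n,proj(n,[s["tool_pos"]]))
a=cv2.resize(t[100:230,250:400],None,fx=3,fy=3,interpolation=cv2.INTER_CUBIC);b=cv2.resize(i[110:250,260:400],None,fx=4,fy=4,interpolation=cv2.INTER_CUBIC)
cv2.imwrite("pics/c4.png",b);cv2.imwrite("pics/c5.png",a)
E
```

```text
t: 1.27
tool_pos: [0.4995, 0.3504, 0.2606]
tool_rot: [-0.46, -3.107, 0.0]
force: [-1.0, 0.3, -0.1]
width: 0.0913
grip_force: 0.0
t: 2.6
tool_pos: [0.4743, -0.1153, 0.2006]
tool_rot: [-0.457, -3.106, -0.001]
force: [0.5, 0.0, 0.6]
width: 0.091
grip_force: 0.0
[ 0.47431198 -0.11529993  0.20059062] [-4.57453246e-01 -3.10594195e+00 -6.00594234e-04] [-2.86259235e-01  5.91960480e-02  2.16193675e+00  9.99235408e-05
  9.22636053e-01 -1.56465211e+00]
top [[311.95211536 178.69338716]]
side [[312.56740466 149.42497742]]
```

View pics/c4.png

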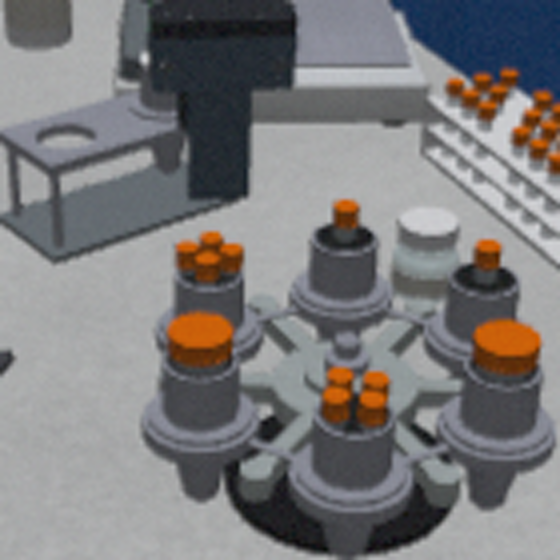

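The side crop shows the near finger just behind and above cup E, with bottom corners at about (188,194) and (249,197). I'll compare those with the projected tool corners to get the side camera's bias.

```bash
python3 - <<'E'
from h import *
s=get_state();p=s["tool_pos"];R=cv2.Rodrigues(s["tool_rot"])[0]
for y in(-.0455,-.059):
  print(y,((proj("side",[p+R@[.016,y,0],p+R@[-.016,y,0]])-(260,110)+.5)*4-.5).round(1))
# near finger edges in s1.png
g=cv2.cvtColor(cv2.imread("pics/s1.png"),cv2.COLOR_BGR2GRAY).astype(int)
for r in(140,148,152):print(r,g[r,300:330])
for c in(309,315,320):print(c,g[150:166,c])
E
```

```text
-0.0455 [[192.6 191.8]
 [247.9 189.8]]
-0.059 [[194.2 202.6]
 [250.2 200.5]]
140 [113 111 109 118  74  36  28  42  40  45  39  40  41  41  40  40  41  40
  36  38  40  43  53 106 114 110 112 113 111 108]
148 [ 70  70  70  69  67 117 135  75  39  39  42  42  41  37  42  43  40  39
  43  39  39  41  99 161 171 170 171 172 170 168]
152 [ 79  69  72  75  93 102  94  54  44  43  44  41  37  40  45  41  43  43
  42  42  41  37 128 162 171 169 171 170 169 170]
309 [ 38  41  43  39  35  41  44  42  37  54  91 102  77  98 166 172]
315 [ 43  40  41  42  40  41  40  40  39  52  70  97 163 174 176 173]
320 [ 39  39  41  43  42  39  41  41  46 102 169 174 171 172 172 173]
```

View pics/c5.png

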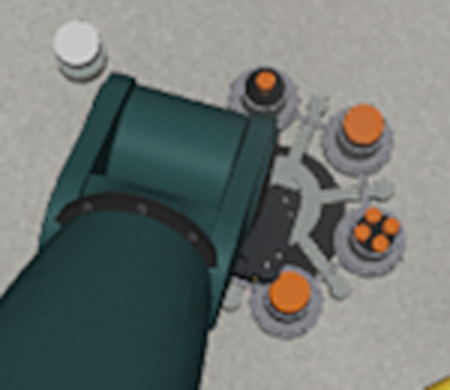

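Side bias is about -0.8 px horizontally, and the top view gives y. I put cup E at about (0.473,-0.1175), so I'll correct slightly and descend.

```bash
python3 -m creep '[[0,-0.002,0.02,0,1],[0,-0.002,0.05,0,1],[0,-0.002,0.08,0,1],[0,-0.002,0.095,0,1],[0,-0.002,0.104,0,1],[0,-0.002,0.104,0,1]]'
python3 -m creep '[[0,0,0,0,0.58],[0,0,0,0,0.58],[0,0,0,0,0.58],[0,0,0,0,0.58]]' 30
python3 -m creep '[[0,0,0,0,0.5],[0,0,0,0,0.4],[0,0,0,0,0.4],[0,0,0,0,0.4]]' 30
```

```text
t: 3.2
tool_pos: [0.4741, -0.118, 0.0966]
tool_rot: [-0.459, -3.107, -0.0]
force: [-0.9, 0.1, -0.2]
width: 0.091
grip_force: 0.0
t: 3.53
tool_pos: [0.4747, -0.1185, 0.098]
tool_rot: [0.459, 3.106, -0.0]
force: [-0.3, -0.6, -0.5]
width: 0.0673
grip_force: 0.0
t: 3.87
tool_pos: [0.4741, -0.1183, 0.0971]
tool_rot: [0.46, 3.108, 0.0]
force: [-1.2, 0.3, 3.4]
width: 0.0448
grip_force: 30.0
```

```bash
python3 -m creep '[[0,0,-0.004,0,0.4],[0,0,-0.01,0,0.4],[0,0,-0.03,0,0.4],[0,0,-0.055,0,0.4],[0,0,-0.08,0,0.4],[0,0,-0.094,0,0.4],[0,0,-0.094,0,0.4]]'
python3 -m creep '[[0.005,0.015,0,0,0.4],[0.014,0.044,0,0,0.4],[0.023,0.074,0,0,0.4],[0.032,0.104,0,0,0.4],[0.042,0.134,0,0,0.4],[0.051,0.164,0,0,0.4],[0.06,0.194,0,0,0.4],[0.07,0.224,0,0,0.4],[0.079,0.254,0,0,0.4],[0.087,0.28,0,0,0.4],[0.091,0.294,0,0,0.4],[0.093,0.299,0.01,0,0.4],[0.093,0.3,0.02,0,0.4],[0.093,0.3,0.02,0,0.4],[0.093,0.3,0.02,0,0.4]]'
python3 - <<'E'
from h import *
t=camera("top")[:,:,::-1];i=camera("side")[:,:,::-1];print(get_state()["tool_pos"],get_state()["force"])
cv2.imwrite("pics/t2.png",t);cv2.imwrite("pics/s2.png",i)
a=cv2.resize(t[110:230,160:260],None,fx=5,fy=5,interpolation=cv2.INTER_CUBIC);b=cv2.resize(i[90:190,240:340],None,fx=6,fy=6,interpolation=cv2.INTER_CUBIC)
cv2.imwrite("pics/c6.png",b)
E
```

```text
t: 4.45
tool_pos: [0.4755, -0.1188, 0.1942]
tool_rot: [0.459, 3.103, -0.001]
force: [0.4, -0.1, -2.7]
width: 0.0446
grip_force: 30.0
t: 5.7
tool_pos: [0.471, 0.1946, 0.1695]
tool_rot: [-0.46, -3.105, 0.002]
force: [0.8, -0.0, -1.9]
width: 0.0445
grip_force: 30.0
[0.47189781 0.19481584 0.17068863] [ 0.75617977 -0.3441383  -3.01107468]
```

View pics/c6.png

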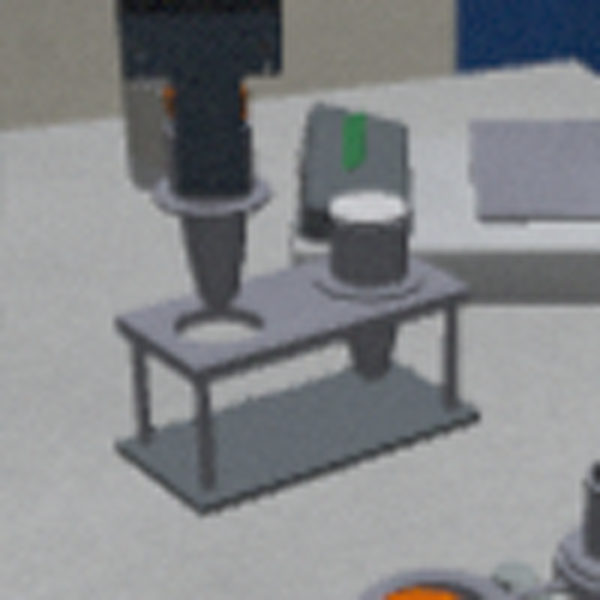

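The cup hangs upright, with its flange at about (212,190) and foot tip at (219,308). The hole centre is at (221,326) and the spare is untouched. I'll back-project both from this same view to get the relative offset.

```bash
python3 - <<'E'
from h import *
def bp(c,z):
    q=un(c,6,(240,90));return least_squares(lambda p:proj("side",[[p[0],p[1],z]])[0]-q,[.47,.2]).x
z=.1703-.012
f=bp((212,190),z+.002);tip=bp((219,309),z-.062+.002);h=bp((221,326.5),.085)
print(f,tip,h,"hole-flange",h-f,"hole-tip",h-tip)
hb=bp((221,326.5),.085); print([bp((c,326.5),.085) for c in(175,267)])
E
```

```text
[0.46861166 0.19505209] [0.46538113 0.18338184] [0.46763315 0.18980936] hole-flange [-0.00097851 -0.00524273] hole-tip [0.00225201 0.00642752]
[array([0.44458229, 0.19873729]), array([0.49070107, 0.18087481])]
```

```bash
python3 -m creep '[[0.001,0.001,0.01,0,0.4],[0.001,0.001,0.025,0,0.4],[0.001,0.001,0.04,0,0.4],[0.001,0.001,0.05,0,0.4],[0.001,0.001,0.05,0,0.4]]'
python3 -c "
from workcell import *
s=get_state();print(s['force'],s['wrist_torque'],s['tool_pos'])"
python3 -m creep '[[0,0,0.007,0,0.4],[0,0,0.013,0,0.4],[0,0,0.018,0,0.4],[0,0,0.018,0,0.4]]'
python3 -c "
from workcell import *
s=get_state();print(s['force'],s['wrist_torque'],s['tool_pos'])"
```

```text
t: 6.22
tool_pos: [0.4701, 0.1963, 0.1189]
tool_rot: [-0.46, -3.105, 0.002]
force: [-1.1, 0.0, -3.0]
width: 0.0445
grip_force: 30.0
[-1.12726634  0.04884578 -3.03750588] [-0.02879363  0.04733014 -0.0357916 ] [0.47008879 0.19628097 0.11887166]
t: 6.55
tool_pos: [0.4709, 0.1969, 0.1022]
tool_rot: [-0.46, -3.107, 0.001]
force: [-1.0, -0.0, -2.0]
width: 0.0447
grip_force: 30.0
[-0.95774795 -0.00465647 -2.02478181] [-0.04582523  0.03082959  0.06945853] [0.47090418 0.19686355 0.10219639]
```

```bash
python3 -m creep '[[0,0,0.002,0,0.4],[0,0,0.004,0,0.4],[0,0,0.004,0,0.4]]'
python3 -m creep '[[0,0,0.0015,0,0.4],[0,0,0.0015,0,0.4]]'
```

```text
t: 6.8
tool_pos: [0.4713, 0.197, 0.0988]
tool_rot: [0.46, 3.108, -0.0]
force: [0.9, -1.2, -3.1]
width: 0.0443
grip_force: 30.0
t: 6.97
tool_pos: [0.4713, 0.197, 0.0974]
tool_rot: [0.46, 3.108, 0.0]
force: [-0.4, 0.0, -2.5]
width: 0.0447
grip_force: 30.0
```

```bash
python3 -m creep '[[0,0,0.001,0,0.4],[0,0,0.001,0,0.4]]'
python3 -m creep '[[0,0,0.001,0,0.4],[0,0,0.001,0,0.4]]'
```

```text
t: 7.13
tool_pos: [0.4713, 0.197, 0.0971]
tool_rot: [-0.46, -3.108, 0.0]
force: [-4.9, -2.7, 10.8]
width: 0.0446
grip_force: 30.0
t: 7.3
tool_pos: [0.4715, 0.197, 0.0968]
tool_rot: [-0.46, -3.108, 0.001]
force: [-11.0, -5.2, 26.2]
width: 0.0442
grip_force: 30.0
```

```bash
python3 -m creep '[[0,0,-0.001,0,0.4],[0,0,-0.001,0,0.53],[0,0,-0.001,0,0.58],[0,0,-0.001,0,0.7],[0,0,-0.001,0,0.8]]'
python3 -m creep '[[0,0,-0.02,0,0.8],[0,0,-0.055,0,1],[0,0,-0.09,0,1],[0,0,-0.1,0,1],[0,0,-0.1,0,1]]'
python3 - <<'E'
from h import *
i=camera("side")[:,:,::-1];s=get_state()["tool_pos"];print(s)
cv2.imwrite("pics/s3.png",i)
b=cv2.resize(i[90:250,240:420],None,fx=3.7,fy=3.7,interpolation=cv2.INTER_CUBIC)
cv2.imwrite("pics/c7.png",b)
E
```

```text
t: 7.72
tool_pos: [0.4713, 0.197, 0.0964]
tool_rot: [0.46, 3.108, 0.0]
force: [-0.3, 0.1, 1.0]
width: 0.0635
grip_force: 0.0
t: 8.13
tool_pos: [0.4729, 0.1976, 0.1994]
tool_rot: [0.459, 3.103, 0.004]
force: [-0.4, 0.0, -0.4]
width: 0.0907
grip_force: 0.0
[0.47187862 0.19721695 0.19733061]
```

View pics/c7.png

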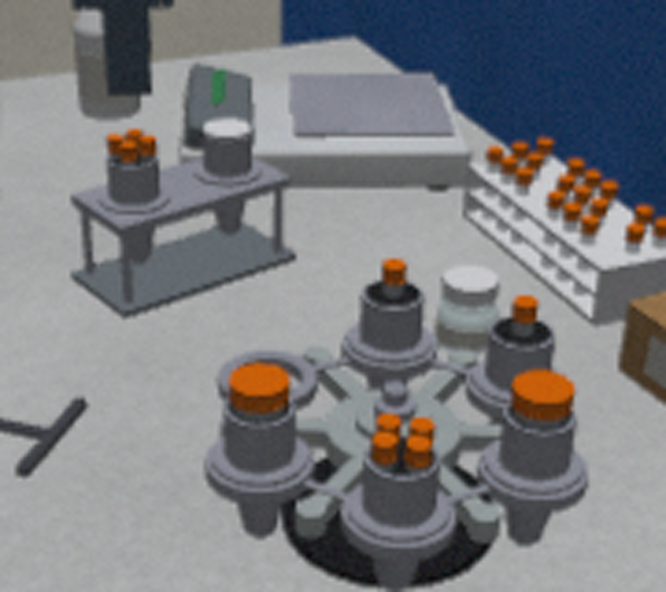

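The four-tube cup is seated upright in the rack's free hole, at about (133,180), and seat E is empty at (268,378). Next is wide cup D.

```bash
python3 -m creep '[[-0.004,-0.02,0,0,1],[-0.012,-0.06,0,0,1],[-0.02,-0.1,0,0,1],[-0.028,-0.14,0,0,1],[-0.036,-0.18,0,0,1],[-0.044,-0.22,0,0,1],[-0.052,-0.26,0,0,1],[-0.06,-0.3,0,0,1],[-0.068,-0.34,0,0,1],[-0.076,-0.375,0,0,1],[-0.08,-0.395,0,0,1],[-0.081,-0.4,0,0,1],[-0.081,-0.4,0,0,1],[-0.081,-0.4,0,0,1]]'
python3 -c "
from workcell import *
s=get_state();print(s['tool_pos'])"
python3 -m creep '[[0,0,0.02,0,1],[0,0,0.05,0,1],[0,0,0.08,0,1],[0,0,0.095,0,1],[0,0,0.1,0,1],[0,0,0.1,0,1],[0,0,0.1,0,0.58],[0,0,0.1,0,0.58],[0,0,0.1,0,0.58]]'
```

```text
t: 9.35
tool_pos: [0.4323, -0.2086, 0.1952]
tool_rot: [-0.46, -3.106, -0.001]
force: [-0.2, 1.0, -0.2]
width: 0.0909
grip_force: 0.0
[ 0.43232411 -0.20864022  0.19524492]
t: 10.1
tool_pos: [0.4337, -0.2095, 0.0976]
tool_rot: [0.459, 3.106, -0.001]
force: [0.2, -0.3, -0.9]
width: 0.0741
grip_force: 0.0
```

```bash
python3 -m creep '[[0,0,0,0,0.5],[0,0,0,0,0.4],[0,0,0,0,0.4],[0,0,0,0,0.4],[0,0,-0.004,0,0.4],[0,0,-0.01,0,0.4],[0,0,-0.03,0,0.4],[0,0,-0.055,0,0.4],[0,0,-0.08,0,0.4],[0,0,-0.095,0,0.4],[0,0,-0.095,0,0.4]]' 30
python3 -m creep '[[-0.002,0.015,0,0,0.4],[-0.005,0.04,0,0,0.4],[-0.009,0.07,0,0,0.4],[-0.012,0.09,0,0,0.4],[-0.013,0.099,0,0,0.4],[-0.013,0.099,0.01,0,0.4],[-0.013,0.099,0.025,0,0.4],[-0.013,0.099,0.025,0,0.4]]'
python3 - <<'E'
from h import *
i=camera("side")[:,:,::-1];s=get_state();print(s["tool_pos"],s["force"],s["width"])
cv2.imwrite("pics/s4.png",i)
cv2.imwrite("pics/c8.png",cv2.resize(i[120:250,270:400],None,fx=4.5,fy=4.5,interpolation=cv2.INTER_CUBIC))
E
```

```text
t: 11.02
tool_pos: [0.4344, -0.2101, 0.1948]
tool_rot: [0.459, 3.103, -0.003]
force: [0.0, -0.1, -2.8]
width: 0.0447
grip_force: 30.0
t: 11.68
tool_pos: [0.472, -0.1183, 0.1634]
tool_rot: [-0.459, -3.104, -0.001]
force: [-1.6, 0.4, -3.3]
width: 0.0443
grip_force: 30.0
[ 0.47243752 -0.11856476  0.16452132] [-0.08695573  0.83447616 -2.31340199] 0.0449052702012532
```

View pics/c8.png

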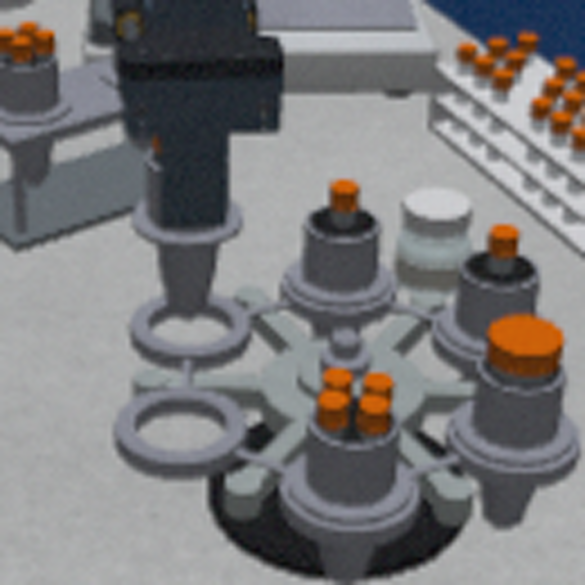

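The wide cup hangs upright over seat E, with its flange at about (188,222) and the ring centred at (191,330). It's about 1 mm to the left, so I'll nudge it and lower it gently.

```bash
python3 -m creep '[[-0.001,0,0.015,0,0.4],[-0.001,0,0.03,0,0.4],[-0.001,0,0.045,0,0.4],[-0.001,0,0.056,0,0.4],[-0.001,0,0.062,0,0.4],[-0.001,0,0.062,0,0.4]]'
python3 -c "
from workcell import *
s=get_state();print(s['force'],s['wrist_torque'],s['tool_pos'])"
python3 -m creep '[[0,0,0.002,0,0.4],[0,0,0.004,0,0.4],[0,0,0.0055,0,0.4],[0,0,0.0055,0,0.4]]'
```

```text
t: 12.23
tool_pos: [0.4743, -0.1188, 0.1035]
tool_rot: [-0.46, -3.106, -0.0]
force: [0.1, -0.8, -2.6]
width: 0.0442
grip_force: 30.0
[ 0.14130713 -0.79372885 -2.63686561] [-0.00452243  0.05069874  0.00250288] [ 0.47430885 -0.11879844  0.10348983]
t: 12.57
tool_pos: [0.4752, -0.1187, 0.0991]
tool_rot: [0.46, 3.107, -0.0]
force: [-0.9, 0.3, -4.0]
width: 0.0445
grip_force: 30.0
```

```bash
python3 -m creep '[[0,0,0.001,0,0.4],[0,0,0.001,0,0.4]]'
python3 -m creep '[[0,0,0.001,0,0.4],[0,0,0.001,0,0.4]]'
```

```text
t: 12.73
tool_pos: [0.4751, -0.1186, 0.098]
tool_rot: [0.46, 3.108, -0.0]
force: [0.6, 0.3, -4.1]
width: 0.0444
grip_force: 30.0
t: 12.9
tool_pos: [0.4752, -0.1186, 0.0973]
tool_rot: [0.46, 3.108, -0.0]
force: [-2.0, 1.3, 3.8]
width: 0.0448
grip_force: 30.0
```

```bash
python3 -m creep '[[0,0,0.0005,0,0.4],[0,0,0,0,0.53],[0,0,0,0,0.58],[0,0,0,0,0.7],[0,0,0,0,0.8],[0,0,-0.02,0,0.8],[0,0,-0.055,0,0.9],[0,0,-0.09,0,0.9],[0,0,-0.1,0,0.9],[0,0,-0.1,0,0.9]]'
python3 -m creep '[[-0.014,0.006,0,0,0.9],[-0.04,0.017,0,0,0.9],[-0.07,0.029,0,0,0.9],[-0.088,0.037,0,0,0.9],[-0.092,0.039,0,0,0.9],[-0.092,0.039,0,0,0.9],[-0.092,0.039,0.02,0,0.9],[-0.092,0.039,0.05,0,0.9],[-0.092,0.039,0.08,0,0.9],[-0.092,0.039,0.095,0,0.9],[-0.092,0.039,0.1,0,0.9],[-0.092,0.039,0.1,0,0.9]]'
python3 -c "
from workcell import *
s=get_state();print(s['force'],s['wrist_torque'],s['tool_pos'])"
```

```text
t: 13.73
tool_pos: [0.4767, -0.1191, 0.1998]
tool_rot: [0.459, 3.103, -0.001]
force: [0.7, 1.0, 0.9]
width: 0.0817
grip_force: 0.0
t: 14.73
tool_pos: [0.5725, -0.1078, 0.0954]
tool_rot: [-0.46, -3.105, -0.0]
force: [-0.8, -1.0, -0.7]
width: 0.082
grip_force: 0.0
[-0.84551639 -1.02011672 -0.7085557 ] [ 0.0370858  -0.035678   -0.00349323] [ 0.57249175 -0.10778992  0.09540632]
```

```bash
python3 -m creep '[[0,0,0,0,0.58],[0,0,0,0,0.58],[0,0,0,0,0.58],[0,0,0,0,0.58]]' 30
python3 -m creep '[[0,0,0,0,0.5],[0,0,0,0,0.4],[0,0,0,0,0.4],[0,0,0,0,0.4]]' 30
```

```text
t: 15.07
tool_pos: [0.5748, -0.1081, 0.0979]
tool_rot: [0.46, 3.106, -0.0]
force: [-0.1, -0.4, -0.2]
width: 0.058
grip_force: 0.0
t: 15.4
tool_pos: [0.5746, -0.108, 0.0974]
tool_rot: [0.46, 3.107, 0.0]
force: [-1.3, 0.7, 6.1]
width: 0.0445
grip_force: 30.0
```

```bash
python3 -m creep '[[0,0,-0.004,0,0.4],[0,0,-0.01,0,0.4],[0,0,-0.03,0,0.4],[0,0,-0.055,0,0.4],[0,0,-0.085,0,0.4],[0,0,-0.115,0,0.4],[0,0,-0.14,0,0.4],[0,0,-0.15,0,0.4],[0,0,-0.15,0,0.4]]'
python3 -m creep '[[0.009,-0.012,0,0,0.4],[0.027,-0.035,0,0,0.4],[0.045,-0.058,0,0,0.4],[0.063,-0.082,0,0,0.4],[0.081,-0.105,0,0,0.4],[0.096,-0.125,0,0,0.4],[0.103,-0.135,0,0,0.4],[0.105,-0.138,0,0,0.4],[0.105,-0.138,0.02,0,0.4],[0.105,-0.138,0.05,0,0.4],[0.105,-0.138,0.075,0,0.4],[0.105,-0.138,0.085,0,0.4],[0.105,-0.138,0.085,0,0.4],[0.105,-0.138,0.085,0,0.4]]'
python3 - <<'E'
from h import *
i=camera("side")[:,:,::-1];s=get_state();print(s["tool_pos"],s["force"],s["width"])
cv2.imwrite("pics/s5.png",i)
cv2.imwrite("pics/c9.png",cv2.resize(i[120:250,270:400],None,fx=4.5,fy=4.5,interpolation=cv2.INTER_CUBIC))
E
```

```text
t: 16.15
tool_pos: [0.5754, -0.1082, 0.2494]
tool_rot: [0.459, 3.104, -0.001]
force: [1.4, 0.6, -3.1]
width: 0.0446
grip_force: 30.0
t: 17.32
tool_pos: [0.4341, -0.2094, 0.1619]
tool_rot: [-0.459, -3.107, -0.001]
force: [-0.2, -0.5, -2.1]
width: 0.045
grip_force: 30.0
[ 0.43462435 -0.20974212  0.16272093] [ 0.16368786 -0.39144413 -2.64082976] 0.04463923595582015
```

View pics/c9.png

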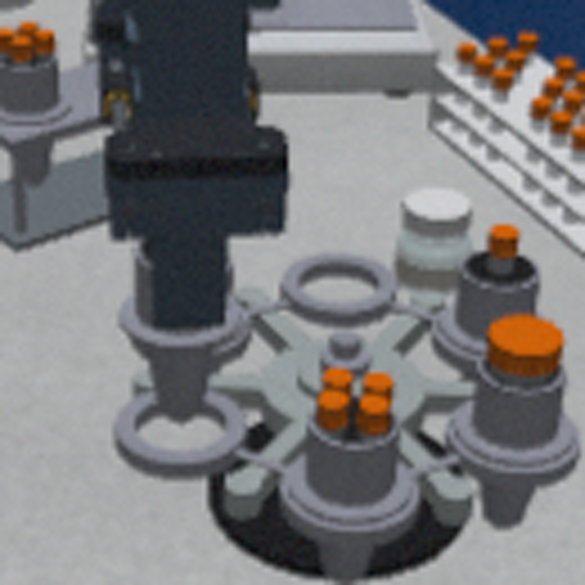

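The slim cup hangs over seat D, with its flange and foot at about x=180 and the ring centred at (180,428). Lowering now.

```bash
python3 -m creep '[[0,0,0.015,0,0.4],[0,0,0.03,0,0.4],[0,0,0.045,0,0.4],[0,0,0.054,0,0.4],[0,0,0.059,0,0.4],[0,0,0.059,0,0.4]]'
python3 -c "
from workcell import *
s=get_state();print(s['force'],s['wrist_torque'],s['tool_pos'])"
python3 -m creep '[[0,0,0.002,0,0.4],[0,0,0.004,0,0.4],[0,0,0.005,0,0.4],[0,0,0.005,0,0.4]]'
```

```text
t: 17.87
tool_pos: [0.434, -0.2096, 0.1029]
tool_rot: [-0.46, -3.108, -0.0]
force: [0.1, 0.3, -3.1]
width: 0.0443
grip_force: 30.0
[ 0.09587809  0.28364546 -3.08494936] [ 0.03129625 -0.00022923 -0.00021975] [ 0.43403252 -0.20963423  0.1029305 ]
t: 18.2
tool_pos: [0.4341, -0.2097, 0.0982]
tool_rot: [0.46, 3.107, -0.0]
force: [0.3, -0.0, -2.9]
width: 0.0446
grip_force: 30.0
```

```bash
python3 -m creep '[[0,0,0.001,0,0.4],[0,0,0.001,0,0.4]]'
python3 -m creep '[[0,0,0.0005,0,0.4],[0,0,0.0005,0,0.4]]'
```

```text
t: 18.37
tool_pos: [0.4341, -0.2098, 0.0974]
tool_rot: [0.46, 3.107, -0.0]
force: [-0.8, 0.1, 1.8]
width: 0.0445
grip_force: 30.0
t: 18.53
tool_pos: [0.4342, -0.2098, 0.0973]
tool_rot: [0.46, 3.108, -0.0]
force: [-5.4, 2.5, 16.2]
width: 0.0446
grip_force: 30.0
```

```bash
python3 -m creep '[[0,0,-0.0005,0,0.4],[0,0,-0.0005,0,0.53],[0,0,-0.0005,0,0.58],[0,0,-0.0005,0,0.7],[0,0,-0.0005,0,0.8],[0,0,-0.02,0,0.8],[0,0,-0.055,0,0.9],[0,0,-0.09,0,0.9],[0,0,-0.1,0,0.9],[0,0,-0.1,0,0.9]]'
python3 -m creep '[[0.004,0.02,0,0,0.9],[0.012,0.06,0,0,0.9],[0.02,0.1,0,0,0.9],[0.028,0.14,0,0,0.9],[0.036,0.18,0,0,0.9],[0.044,0.22,0,0,0.9],[0.052,0.26,0,0,0.9],[0.06,0.3,0,0,0.9],[0.068,0.34,0,0,0.9],[0.077,0.375,0,0,0.9],[0.081,0.395,0,0,0.9],[0.082,0.4,0,0,0.9],[0.082,0.4,0,0,0.9],[0.082,0.4,0,0,0.9]]'
python3 -c "
from workcell import *
s=get_state();print(s['force'],s['tool_pos'])"
```

```text
t: 19.37
tool_pos: [0.4354, -0.2104, 0.1993]
tool_rot: [0.459, 3.103, -0.003]
force: [-0.3, -0.0, -0.5]
width: 0.0825
grip_force: 0.0
t: 20.53
tool_pos: [0.4706, 0.1964, 0.1954]
tool_rot: [-0.459, -3.106, 0.001]
force: [-0.0, -0.0, -0.3]
width: 0.0821
grip_force: 0.0
[-0.03674941 -0.01875376 -0.25695632] [0.47064829 0.19641388 0.19538763]
```

```bash
python3 -m creep '[[0,0,0.02,0,0.9],[0,0,0.05,0,0.9],[0,0,0.08,0,0.9],[0,0,0.095,0,0.9],[0,0,0.1,0,0.9],[0,0,0.1,0,0.9],[0,0,0.1,0,0.58],[0,0,0.1,0,0.58],[0,0,0.1,0,0.58],[0,0,0.1,0,0.58]]'
python3 -m creep '[[0,0,0,0,0.5],[0,0,0,0,0.4],[0,0,0,0,0.4],[0,0,0,0,0.4]]' 30
```

```text
t: 21.37
tool_pos: [0.4718, 0.1971, 0.0974]
tool_rot: [0.46, 3.106, 0.001]
force: [-0.5, 0.1, -0.2]
width: 0.058
grip_force: 0.0
t: 21.7
tool_pos: [0.4714, 0.1971, 0.0968]
tool_rot: [0.46, 3.107, 0.0]
force: [-1.7, -1.2, 7.1]
width: 0.0448
grip_force: 30.0
```

```bash
python3 -m creep '[[0,0,-0.004,0,0.4],[0,0,-0.01,0,0.4],[0,0,-0.03,0,0.4],[0,0,-0.055,0,0.4],[0,0,-0.085,0,0.4],[0,0,-0.105,0,0.4],[0,0,-0.11,0,0.4],[0,0,-0.11,0,0.4]]'
python3 -m creep '[[-0.008,-0.012,0,0,0.4],[-0.025,-0.035,0,0,0.4],[-0.043,-0.06,0,0,0.4],[-0.061,-0.085,0,0,0.4],[-0.079,-0.11,0,0,0.4],[-0.096,-0.135,0,0,0.4],[-0.114,-0.16,0,0,0.4],[-0.132,-0.185,0,0,0.4],[-0.15,-0.21,0,0,0.4],[-0.168,-0.235,0,0,0.4],[-0.181,-0.254,0,0,0.4],[-0.186,-0.26,0,0,0.4],[-0.187,-0.262,0.015,0,0.4],[-0.187,-0.262,0.035,0,0.4],[-0.187,-0.262,0.045,0,0.4],[-0.187,-0.262,0.045,0,0.4],[-0.187,-0.262,0.045,0,0.4]]'
python3 - <<'E'
from h import *
i=camera("side")[:,:,::-1];s=get_state();print(s["tool_pos"],s["force"],s["width"])
cv2.imwrite("pics/s6.png",i)
cv2.imwrite("pics/c10.png",cv2.resize(i[120:250,270:400],None,fx=4.5,fy=4.5,interpolation=cv2.INTER_CUBIC))
E
```

```text
t: 22.37
tool_pos: [0.4718, 0.1972, 0.2077]
tool_rot: [0.459, 3.105, 0.002]
force: [0.5, -0.5, -3.3]
width: 0.0447
grip_force: 30.0
t: 23.78
tool_pos: [0.5737, -0.1074, 0.1605]
tool_rot: [-0.459, -3.106, -0.0]
force: [0.8, -0.1, -1.8]
width: 0.0447
grip_force: 30.0
[ 0.57433963 -0.10758537  0.16146121] [ 0.22087517 -0.28073386 -2.74255645] 0.04425160897911779
```

View pics/c10.png

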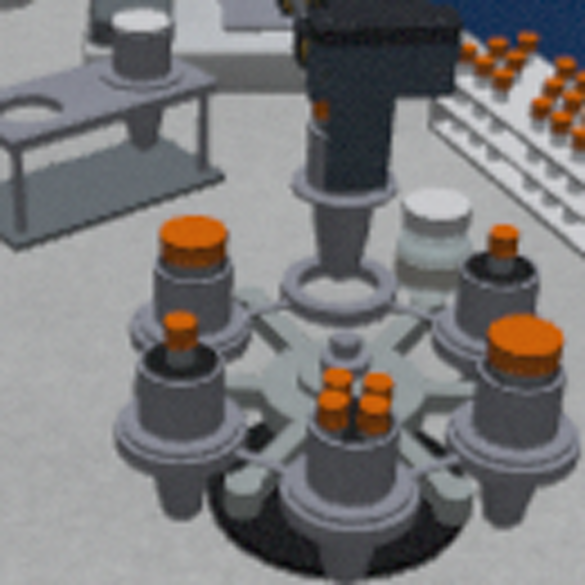

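The last cup (four-tube) is over seat F, with its flange at (344,186) and the ring at (338,290). After allowing for perspective that's under 1 mm off. The slim cup in D and the wide cup in E are seated. Lowering with a 1 mm nudge.

```bash
python3 -m creep '[[0.001,0,0.015,0,0.4],[0.001,0,0.03,0,0.4],[0.001,0,0.045,0,0.4],[0.001,0,0.053,0,0.4],[0.001,0,0.058,0,0.4],[0.001,0,0.058,0,0.4]]'
python3 -c "
from workcell import *
s=get_state();print(s['force'],s['wrist_torque'],s['tool_pos'])"
python3 -m creep '[[0,0,0.002,0,0.4],[0,0,0.004,0,0.4],[0,0,0.005,0,0.4],[0,0,0.005,0,0.4]]'
```

```text
t: 24.33
tool_pos: [0.5733, -0.1075, 0.1032]
tool_rot: [-0.459, -3.107, -0.0]
force: [-0.1, -0.4, -3.6]
width: 0.0445
grip_force: 30.0
[-0.12980086 -0.39787872 -3.59118166] [ 0.03757029 -0.02130785  0.01658689] [ 0.5733416  -0.10750743  0.1032309 ]
t: 24.67
tool_pos: [0.5735, -0.1077, 0.0986]
tool_rot: [0.46, 3.107, -0.0]
force: [0.9, 0.2, -3.4]
width: 0.0444
grip_force: 30.0
```

```bash
python3 -m creep '[[0,0,0.001,0,0.4],[0,0,0.001,0,0.4]]'
python3 -m creep '[[0,0,0.001,0,0.4],[0,0,0.001,0,0.4]]'
```

```text
t: 24.83
tool_pos: [0.5734, -0.1077, 0.0975]
tool_rot: [0.46, 3.108, -0.0]
force: [0.3, -0.9, -3.6]
width: 0.0441
grip_force: 30.0
t: 25.0
tool_pos: [0.5736, -0.1077, 0.0969]
tool_rot: [0.46, 3.108, -0.0]
force: [-2.5, 0.7, 2.7]
width: 0.0439
grip_force: 30.0
```

```bash
python3 -m creep '[[0,0,0.0005,0,0.4],[0,0,0,0,0.53],[0,0,0,0,0.58],[0,0,0,0,0.7],[0,0,0,0,0.8],[0,0,-0.02,0,0.8],[0,0,-0.055,0,0.9],[0,0,-0.09,0,0.9],[0,0,-0.11,0,0.9],[0,0,-0.13,0,0.9]]'
python3 -m creep '[[0.03,0.03,0,0,0.9],[0.06,0.065,0,0,0.9],[0.08,0.1,0,0,0.9],[0.09,0.14,0,0,0.9],[0.1,0.18,0,0,0.9],[0.11,0.22,0,0,0.9],[0.12,0.26,0,0,0.9],[0.12,0.28,0,0,0.9],[0.12,0.28,0,0,0.9],[0.12,0.28,0,0,0.9]]'
python3 - <<'E'
from h import *
t=camera("top")[:,:,::-1];i=camera("side")[:,:,::-1]
a=cv2.resize(t[110:220,290:400],None,fx=3.6,fy=3.6,interpolation=cv2.INTER_CUBIC);b=cv2.resize(i[140:250,280:390],None,fx=3.6,fy=3.6,interpolation=cv2.INTER_CUBIC)
cv2.imwrite("pics/c11.png",cv2.hconcat([a,b]))
E
```

```text
t: 25.83
tool_pos: [0.5737, -0.1077, 0.2284]
tool_rot: [0.46, 3.106, -0.0]
force: [0.0, 0.2, -0.3]
width: 0.082
grip_force: 0.0
t: 26.67
tool_pos: [0.5395, 0.196, 0.2262]
tool_rot: [-0.457, -3.108, 0.0]
force: [0.5, -0.0, -0.2]
width: 0.082
grip_force: 0.0
```

View pics/c11.png

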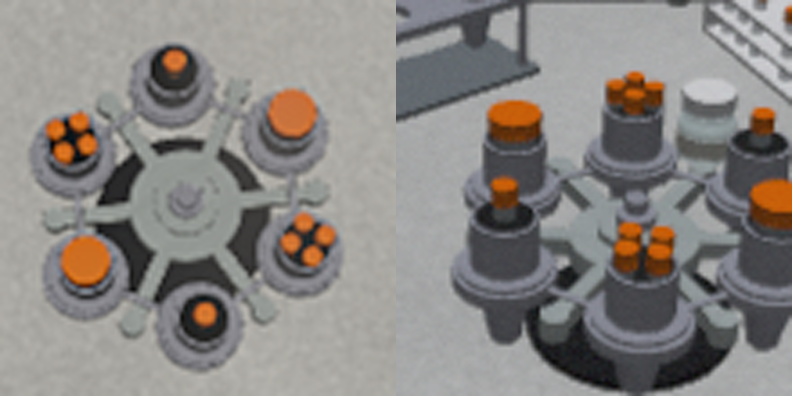

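The rotor is balanced. Slim faces slim at (174,62) and (205,314), wide faces wide at (292,112) and (86,260), and four faces four at (70,138) and (308,238). All six are seated and upright, and the gripper is clear, so I'm handing in.

```bash
python3 -m creep '[[0,0,0,0,0.9],[0,0,0,0,0.9],[0,0,0,0,0.9],[0,0,0,0,0.9]]'; python3 -c "
from workcell import *
print(sign_off())"
```

```text
t: 27.1
tool_pos: [0.5397, 0.1946, 0.2265]
tool_rot: [0.461, 3.107, 0.0]
force: [-0.8, 0.1, 0.1]
width: 0.0819
grip_force: 0.0
the job is handed in; nothing more can be done
None
```

The job is handed in at 27.1 s: in the final pictures every cup faces its like across the hub, all six sit upright in their seats and released, and the spare was never touched; no verdict came back.

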